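# Vent the slide desiccator and crack its lid

## Task

Open the vent of the slide desiccator first: push the slider on its front ledge along the track until its grip stands level with the small steel index. Then take hold of the lid, break it free from its sticky seal without letting it swing wide open, and finish while still holding it ajar and steady in the gripper's fingers, with a gap of about 35 mm at its front edge. Leave the vent as set, the index and the things standing around as they are.

Things in the scene. Friction and masses are not known exactly. Their poses are not given: they have to be found in the camera images.
- desiccator: Fixed white plastic box 200 mm deep (x) by 240 mm wide (y) by 90 mm high under its lid, with a 30 mm high ledge on its front, 100 to 210 mm to -x of the origin. Origin on the table under the centre of the box (ledge not counted); x points away from the robot to the hinge, y to the left along the vent track, z up. Turned by up to about 20 degrees.
- vent (a joint): Position of the vent slider along its track, in m: 0 at the -y end of the track, 0.12 at the +y end. It slides with about 2 N of friction and stays where it is left.
- vent_top (a point): Middle of the top of the vent slider's grip: a black upright block 28 mm (desiccator x) by 20 mm (y, along the track) by 40 mm high, on an aluminium track 40 mm wide, 170 mm long and 14 mm high that lies along desiccator y on the ledge. The top is 84.5 mm above the table and 155 mm to -x of the desiccator's origin. Axes as the desiccator's.
- index_mark (a point): Middle of the top of the steel index: a block 18 mm (desiccator x) by 8 mm (y) by 9 mm high on the ledge, on the robot's side of the track, 31 mm to -x of the line of the slider's grip, top 39.5 mm above the table. It sits at another place along the track (desiccator y) each run. The slider is set when vent_top and index_mark have the same desiccator y. Axes as the desiccator's.
- lid (a joint): Opening angle of the lid in rad: 0 shut, growing as the front edge rises, up to 1.2. The seal sticks: the upward pull at the knob must grow to about 15 N, reached when the front edge has risen about 5 mm (0.025 rad); then the resistance drops at once to about 3 N, the lid's weight. Let go, it falls shut and seals again. A front gap of 35 mm is 0.175 rad.
- lid_knob (a point): Centre of the head of the lid's black round knob: head 32 mm in diameter, 14 mm high, on a neck 20 mm in diameter and 20 mm high. Head centre 29 mm above the lid's top face, 130 mm above the table when shut, 160 mm from the hinge line, midway across. Moves on an arc about the hinge; z leans back with the lid. Pinched along desiccator y it can turn between the fingers as the lid tilts.
- lid_hinge (a point): Middle of the lid's hinge line at the far (+x) top edge of the box, 91 mm above the table. Axes turn with the lid; its y axis is the hinge line.
- lid_edge (a point): Middle of the lower front edge of the lid, 91 mm above the table when shut and higher by the gap when open. The lid is a flat grey frame 10 mm thick with a clear pane, 200 mm deep and 240 mm wide, about 0.4 kg, hinged along desiccator y at the box's far (+x) top edge, 200 mm from this point.
- stain_bottle: Amber bottle, 52 mm in diameter and 110 mm tall, standing loose beside the box. Origin under its centre. Not to be disturbed.
- slide_box: Closed plastic slide box 100 by 85 by 33 mm lying loose beside the box. Origin under its centre. Not to be disturbed.
- petri_dish: Closed glass dish 95 mm in diameter and 17 mm high, lying loose beside the box. Origin under its centre. Not to be disturbed.

How it is judged:
By the outcome, as a careful person would: the job done as asked, in the order asked, and still so for the second after the job is handed in, while the arm keeps its last pose, push and grip.
It also fails if it takes over 42 s, if anything falls off the work surface, if the arm or the gripper's body presses on something with over 40 N, if the wrist force passes 120 N, or if a joint passes its speed limit or range.

## Robot

A 7-joint arm with a two-finger parallel gripper is mounted at the origin on the work surface. World frame = base frame: x ahead of the robot, y to its left, z up, the work surface at z = 0. Lengths are in m, angles in rad, forces in N, time in s.
With the tool pointing down it reaches from about 0.4 to 0.9 m from the base axis. Payload 5.5 kg.
Tool frame: the origin (TCP) lies midway between the tips of the shut fingers; the grasp point (between the pads) lies 19 mm behind it (ctrl.grasp_offset is the distance from the TCP to the grasp point, in m); z points along the fingers, y is the line along which they close (so a half turn about z gives the same grasp; the last joint's range is limited). The gripper opens to 92 mm and grips with 3 to 60 N. Pads are 19 mm wide; open, the fingers measure 130 mm over their backs; the gripper's body (75 mm by 190 mm) begins 47 mm behind the grasp point.
Start: joints at [-0.988, 0.501, -0.427, 1.55, 0.221, 1.138, -0.21], TCP at [0.204, 0.617, 0.227] pointing down, gripper open.
Joint ranges: [-2.88, 2.88], [-0.31, 2.03], [-1.54, 1.56], [0.2, 2.42], [-1.41, 4.55], [0.19, 2.02], [-2.57, 2.57]. Speed limits (rad/s): [2.57, 2.57, 3.14, 3.14, 3.14, 3.14, 3.14].

## Interface

Orientations are given as a unit quaternion [w, x, y, z].
In Python, from plant import monitor, cams, ctrl gives the robot as it stands.
- The arm moves only by the tool drive_tool, never from a script. Its argument "deltas" is a list of rows, each a list of 6 numbers: the shift along the tool's x, y, z in units of 2.5 cm (1.0 is 2.5 cm), then the turn, a rotation vector about the tool's x, y, z in units of 6 degrees (1.0 is 6 degrees). In form: [[x, y, z, wx, wy, wz], ...]. A call has 1 to 20 rows; each row shifts and turns the commanded pose from where the row before left it, along the tool's axes as they then stand; what a row does not reach is not made up. A row lasts 1/12 s, in which the tool goes at most 41.7 mm and 7.16 degrees, less where a joint would pass 70% of its speed; a pose out of reach is approached as far as the arm can. A call with a number of a shift or a turn outside -1 to 1 is refused whole. A call with a gripper value outside its range is refused whole. "claw" is the gripper's target within -1 to 1 (shut at 1, half-way at 0, fully open at -1), set as the call begins (left out, the last holds). The fingers move at their own pace and stop on an object; the grip force is fixed at half the most. Time passes only in rows, so rows that do not move let the fingers close. It gives the time, the measured TCP pose, the force, the opening and the grip force at its end, in the units of the state.
- monitor.sense(): the state, without advancing time (a new reading comes with each control period).
- cams.get_image(name): name is "scene" or "top" or "wrist"; returns a dict with "image" (400x640x3 uint8, red, green, blue), "intrinsics" (3x3 intrinsics, pixels), "distortion" ([k1, k2, p1, p2, k3] as OpenCV has them; the pictures are not rectified), "camera_from_world" (4x4, takes a point from world to camera coordinates). Camera axes: x right, y up, looking along -z (the intrinsics and any distortion apply to the point x, -y, -z); pixel columns grow to the right and rows downward; lengths in m; the calibration is good to about 2 mm. A picture is of the moment at which its call begins. There is no depth.
- ctrl.sign_off(): hands the job in; it is judged then, once.
The state is a dict: "t": time; "q": joint angles; "joint_velocities": joint speeds; "joint_efforts": joint torques, N m; "position": TCP position; "orientation": TCP orientation; "ft_force": force on the tool from outside, world axes, zero at the start; "ft_torque": the same for the moment, N m; "grip_width": opening from 0.0 (shut) to 1.0 (fully open); "finger_force": force on a finger pad.
Only numpy, scipy, OpenCV 4.12 (cv2) and the standard library are available. Lean on these libraries where they do the work, as an engineer would, in place of code of your own. Each camera call takes 0.05 s, during which the arm holds its last target. There are 200 camera calls.

## Working session

There is one attempt and no reset: what is moved stays moved. The work goes in short steps, Python scripts to look and compute and a tool call to move; the robot and the scene stay as the last step left them, time stands still between calls to the robot, and variables do not carry over. Pictures are saved under pics/ and viewed, at most 10 in all, crops included, and the job is handed in when it is done.

Besides the shell and the picture viewer there is one more tool, called after ">>>" by a JSON object that holds its "name" and its "arguments", one argument or row to a line. drive_tool: Moves the arm, as the interface text tells. Its arguments: {"type":"object","properties":{"deltas":{"type":"array"},"claw":{"type":"number"}},"required":["deltas"]}

```bash
mkdir -p pics
cat > h.py <<'E'
import numpy as np, cv2
from plant import monitor, cams, ctrl
def ray(c,uv):
    p=cv2.undistortPoints(np.array([[uv]],float),np.array(c["intrinsics"]),np.array(c["distortion"]))[0,0]
    M=np.array(c["camera_from_world"]);R=M[:3,:3]
    return -R.T@M[:3,3], R.T@np.array([p[0],-p[1],-1.])
def onz(c,uv,z):
    o,d=ray(c,uv); return o+d*(z-o[2])/d[2]
def proj(c,P):
    M=np.array(c["camera_from_world"]);q=M[:3,:3]@np.array(P,float)+M[:3,3]
    return cv2.projectPoints(np.array([[q[0],-q[1],-q[2]]]),np.zeros(3),np.zeros(3),np.array(c["intrinsics"]),np.array(c["distortion"]))[0][0,0]
def save(c,n): cv2.imwrite("pics/"+n,c["image"][:,:,::-1])
E
python3 - <<'E'
from h import *
for n in("top","scene"):
    c=cams.get_image(n);save(c,n+"1.png")
    M=np.array(c["camera_from_world"]);print(n,-M[:3,:3].T@M[:3,3],c["distortion"])
s=monitor.sense();print(s)
E
```

```text
top [0.56510402 0.0318266  0.9320135 ] [-0.0638756  0.         0.         0.         0.       ]
scene [1.29163144 0.33167728 0.89349391] [-0.02111125  0.          0.          0.          0.        ]
{'t': 0.1, 'q': array([-0.98782179,  0.50174358, -0.42675324,  1.55134867,  0.22081397,
        1.13832196, -0.21026388]), 'joint_velocities': array([ 0.0010641 , -0.00290118, -0.00187507, -0.00062502, -0.00235746,
       -0.00051801,  0.00089534]), 'joint_efforts': array([-1.10186980e-02, -5.67870605e+01, -5.83846226e+00, -2.79916584e+01,
       -6.90542185e-02,  2.39778921e-02,  2.04263273e-05]), 'position': array([0.20420304, 0.61641608, 0.22578254]), 'orientation': array([-1.48867719e-04,  1.59185443e-01,  9.87248302e-01, -8.73148950e-04]), 'ft_force': array([-0.56564891,  1.01876718, -0.48615996]), 'ft_torque': array([-0.05539717,  0.00110924,  0.01100211]), 'finger_force': 0.0, 'grip_width': 1.004841223780992}
```

View pics/top1.png

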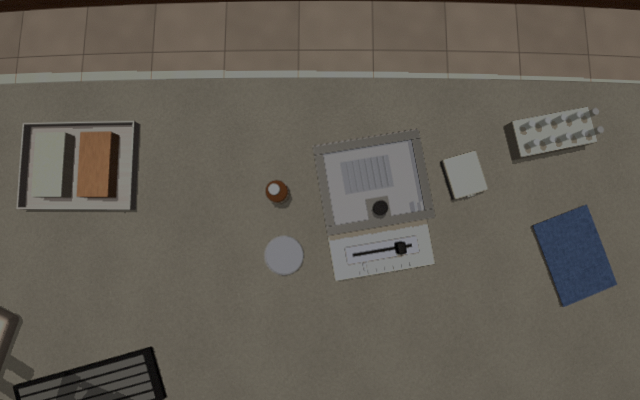

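View pics/scene1.png

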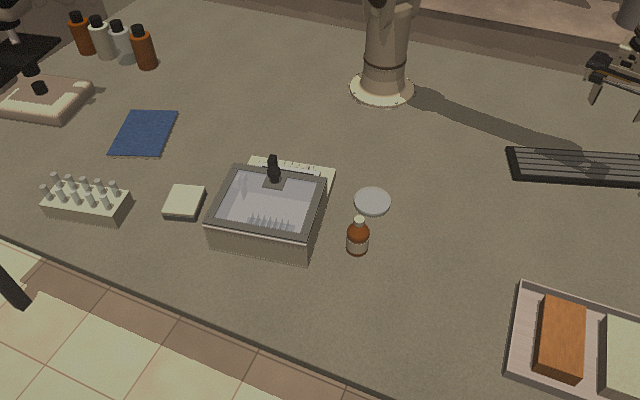

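The top view shows the box at about (373,180), the knob at (380,208), the slider grip at (401,248), and what may be the index near (363,267). The bottle (277,191), dish (284,255) and slide box (465,175) stand beside it. I'll zoom in on the ledge.

Run:
```python
from h import *
im=cv2.imread("pics/top1.png")
cv2.imwrite("pics/crop1.png",cv2.resize(im[195:290,315:445],None,fx=6,fy=6,interpolation=cv2.INTER_CUBIC))
c=cams.get_image("top")
for n,uv,z in[("ledge FL",(336,279),.03),("ledge FR",(434,264),.03),("lid BL",(315,146),.101),("lid BR",(418,131),.101),("lid FR",(433,215),.101),("knob",(380,208),.137),("grip",(401,248),.0845),("index",(363,267),.0395)]: print(n,onz(c,uv,z).round(4))
```

```text
ledge FL [0.4462 0.0078 0.03  ]
ledge FR [ 0.4811 -0.2237  0.03  ]
lid BL [0.7472 0.0564 0.101 ]
lid BR [ 0.782  -0.1736  0.101 ]
lid FR [ 0.5944 -0.2032  0.101 ]
knob [ 0.6076 -0.0815  0.137 ]
grip [ 0.5216 -0.135   0.0845]
index [ 0.4752 -0.0548  0.0395]
```

View pics/crop1.png

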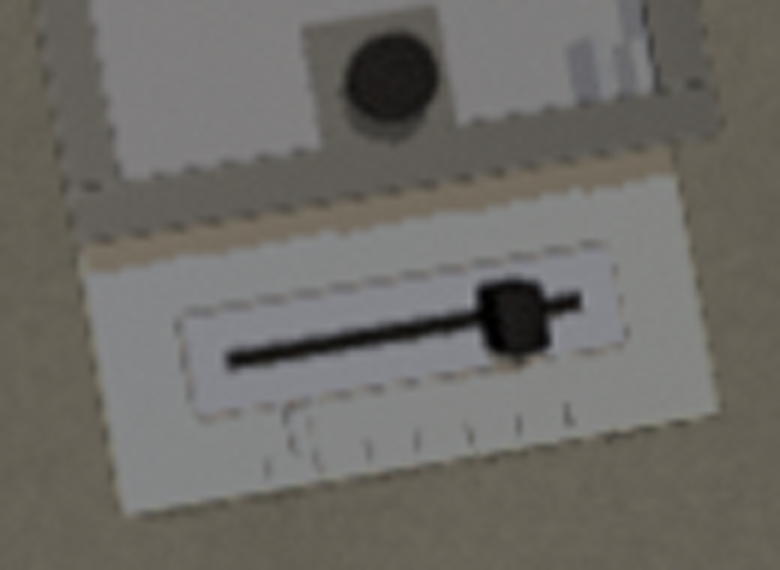

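Crop: the grip top is at about (515,315), which is full-image (401,247). The index is faint at about (298,432), which is full-image (365,267), and the yaw is about 8.6°. I'll turn the tool to line up with the box and move above the ledge for a closer wrist view.

>>> {"name": "drive_tool", "arguments": {
  "deltas": [
    [0,0,-0.2,0,0,-0.9],
    [0,0,-0.2,0,0,-0.9],
    [0,0,-0.2,0,0,-0.9],
    [0,0,-0.2,0,0,-0.9],
    [0,0,-0.2,0,0,-0.9],
    [-0.5,-1,0,0,0,0],
    [-0.5,-1,0,0,0,0],
    [-0.5,-1,0,0,0,0],
    [-0.5,-1,0,0,0,0],
    [-0.5,-1,0,0,0,0],
    [-0.5,-1,0,0,0,0],
    [-0.5,-1,0,0,0,0],
    [-0.5,-1,0,0,0,0],
    [-0.5,-1,0,0,0,0],
    [-0.5,-1,0,0,0,0],
    [-0.5,-1,0,0,0,0],
    [-0.5,-1,0,0,0,0],
    [-0.5,-1,0,0,0,0],
    [-0.5,-1,0,0,0,0],
    [-0.5,-1,0,0,0,0]
  ]
}}

```text
t: 1.82
position: [0.4467, 0.2733, 0.2516]
orientation: [-0.0, -0.076, 0.997, -0.0]
ft_force: [-0.2, 0.4, -0.1]
grip_width: 1.003
finger_force: 0.0
```

>>> {"name": "drive_tool", "arguments": {
  "deltas": [
    [0,-1,0,0,0,0],
    [0,-1,0,0,0,0],
    [0,-1,0,0,0,0],
    [0,-1,0,0,0,0],
    [0,-1,0,0,0,0],
    [0,-1,0,0,0,0],
    [0,-1,0,0,0,0],
    [0,-1,0,0,0,0],
    [0,-1,0,0,0,0],
    [0,-1,0,0,0,0],
    [0,-1,0,0,0,0],
    [0,-1,0,0,0,0],
    [0,-1,0,0,0,0],
    [0,-1,0,0,0,0],
    [0,0,0,0,0,0],
    [0,0,0,0,0,0]
  ]
}}

```text
t: 3.15
position: [0.4988, -0.0729, 0.2514]
orientation: [-0.0, -0.074, 0.997, -0.0]
ft_force: [0.2, 0.3, -0.2]
grip_width: 1.002
finger_force: 0.0
```

Run:
```python
from h import *
c=cams.get_image("wrist");save(c,"w1.png")
M=np.array(c["camera_from_world"]);print(-M[:3,:3].T@M[:3,3],M[:3,:3].round(2))
for P in[(.5216,-.135,.0845),(.4752,-.0548,.0395),(.6076,-.0815,.137)]:print(proj(c,P))
s=monitor.sense();print(s["t"],s["position"],s["orientation"])
```

```text
[ 0.42818049 -0.08398264  0.40872326] [[-0.15  0.99  0.  ]
 [-0.95 -0.14 -0.27]
 [-0.26 -0.04  0.96]]
[263.68182706 194.97502303]
[338.24914782 159.37461022]
[297.5468636 293.7692964]
3.2 [ 0.49878007 -0.0713377   0.25141381] [-3.22211905e-04 -7.51238916e-02  9.97174111e-01  2.97443401e-04]
```

View pics/w1.png

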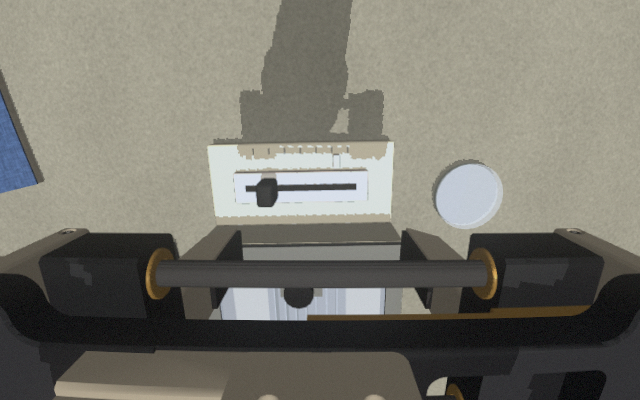

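The wrist view shows the grip at about (266,190), the index at (337,159), the ledge at (208–393, 142–217), the dish at (469,195), and the knob behind the fingers. I'll zoom in on the ledge to measure it.

Run:
```python
from h import *
im=cv2.imread("pics/w1.png")[135:225,200:400]
cv2.imwrite("pics/wc1.png",cv2.resize(im,None,fx=4,fy=4,interpolation=cv2.INTER_CUBIC))
g=cv2.cvtColor(im,cv2.COLOR_BGR2GRAY)
n,l,st,ce=cv2.connectedComponentsWithStats((g<60).astype(np.uint8))
for s in st[1:]:
    if s[4]>60: print(s[:5]+np.array([200,135,0,0,0]))
print(g[20:30,126:150])
```

```text
[258 179  20  25 186]
[[220 220 221 219 221 219 184 164 188 190 191 188 189 197 211 221 222 221
  220 219 219 221 221 213]
 [220 220 220 220 221 221 185 184 222 221 220 222 221 197 205 221 220 221
  220 223 220 222 220 221]
 [220 220 221 222 220 220 195 197 219 221 222 221 222 199 202 222 221 220
  221 221 221 221 220 221]
 [221 221 220 220 222 221 204 203 219 221 220 220 220 201 203 221 221 220
  222 220 220 220 221 220]
 [222 220 221 220 219 219 203 200 220 222 220 222 221 199 201 219 220 221
  220 219 222 220 222 222]
 [221 220 220 220 222 221 205 202 220 222 223 221 220 200 203 222 221 220
  221 222 223 222 221 220]
 [221 221 222 221 221 223 203 199 219 221 222 222 222 200 203 221 221 221
  220 220 221 221 222 221]
 [220 223 221 223 220 221 195 193 221 221 221 221 220 198 200 220 221 221
  219 222 219 221 221 220]
 [220 222 221 221 221 221 189 187 221 222 222 221 221 200 202 222 221 220
  221 221 222 222 221 220]
 [220 219 220 220 221 221 189 189 219 224 221 219 220 201 203 220 221 223
  222 221 221 220 222 221]]
```

View pics/wc1.png

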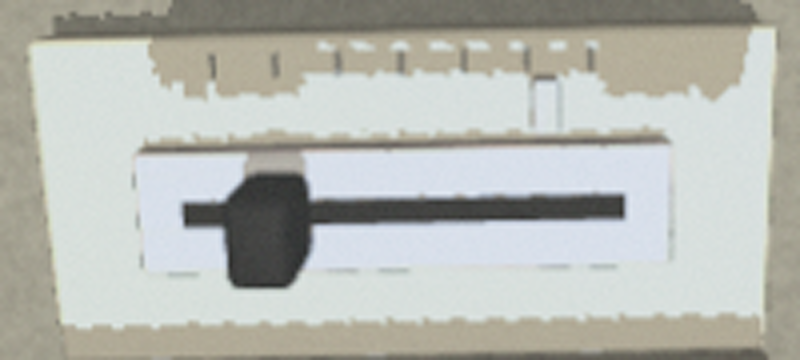

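```bash
cat > geo.py <<'E'
from h import *
E
python3 - <<'E'
from h import *
c=cams.get_image("wrist")
T=[onz(c,(200+x/4-.375,135+y/4-.375),.0445) for x,y in[(138,152),(669,140),(672,258),(145,268)]]
for a,b in((0,1),(3,2)):
    d=T[b]-T[a];print("len",np.linalg.norm(d),"yaw",np.degrees(np.arctan2(-d[0],d[1])))
print("track centre",np.mean(T,0))
# second: outer ledge corners front
L=[onz(c,(200+x/4-.375,135+y/4-.375),.03) for x,y in[(30,42),(776,26)]]
d=L[1]-L[0];print("ledge",np.linalg.norm(d),np.degrees(np.arctan2(-d[0],d[1])),(L[0]+L[1])/2)
i=onz(c,(336,161.5),.0395);print("index",i)
g=onz(c,(265,192.5),.0845);print("grip",g)
a=np.radians(8.6);ex=np.array([np.cos(a),np.sin(a)]);ey=np.array([-ex[1],ex[0]])
for n,p in(("track",np.mean(T,0)),("ledge",(L[0]+L[1])/2),("index",i),("grip",g),("topindex",np.array([.4752,-.0548])),("topgrip",np.array([.5216,-.135])),("topknob",np.array([.6076,-.0815]))):print(n,ex@p[:2],ey@p[:2])
s=monitor.sense();p=s["position"][:2];print("tcp",ex@p,ey@p,s["t"])
t=cams.get_image("top")
print("index in top",proj(t,i),"grip",proj(t,g))
E
```

```text
len 0.165093409826615 yaw 9.941506290435516
len 0.16820560402170537 yaw 9.788874533634537
track centre [ 0.5145172 -0.0943149  0.0445   ]
ledge 0.2360132519462018 9.819699906552358 [ 0.46307464 -0.10341257  0.03      ]
index [ 0.4782013  -0.05544922  0.0395    ]
grip [ 0.51865235 -0.13205137  0.0845    ]
track 0.4946287488178186 -0.17019296710028642
ledge 0.44240416760516765 -0.17149586253540589
index 0.4645329662791189 -0.12633376869390486
grip 0.49307447654058395 -0.2081234968869918
topindex 0.46166249545282184 -0.1252430448858267
topgrip 0.4955480569892174 -0.21147974658158467
topknob 0.5885812466334984 -0.17144131973172888
tcp 0.48269371615918916 -0.14426905797111358 3.25
index in top [363.28009678 265.71412584] grip [399.67445959 249.34072239]
```

>>> {"name": "drive_tool", "arguments": {
  "deltas": [
    [-0.15,-0.9,0,0,0,-0.07],
    [-0.15,-0.9,0,0,0,0],
    [-0.15,-0.83,0,0,0,0],
    [0,0,1,0,0,0],
    [0,0,1,0,0,0],
    [0,0,1,0,0,0],
    [0,0,1,0,0,0],
    [0,0,0.8,0,0,0],
    [0,0,0.2,0,0,0],
    [0,0,0,0,0,0]
  ],
  "claw": 0
}}

```text
t: 4.13
position: [0.5192, -0.133, 0.1252]
orientation: [-0.002, -0.08, 0.997, 0.001]
ft_force: [0.5, -0.5, -0.3]
grip_width: 0.499
finger_force: 0.0
```

Run:
```python
from h import *
c=cams.get_image("wrist");save(c,"w2.png")
s=monitor.sense();print(s["t"],s["position"],s["grip_width"])
```

```text
4.1833 [ 0.52039366 -0.13348985  0.12665979] 0.4987853150545491
```

View pics/w2.png

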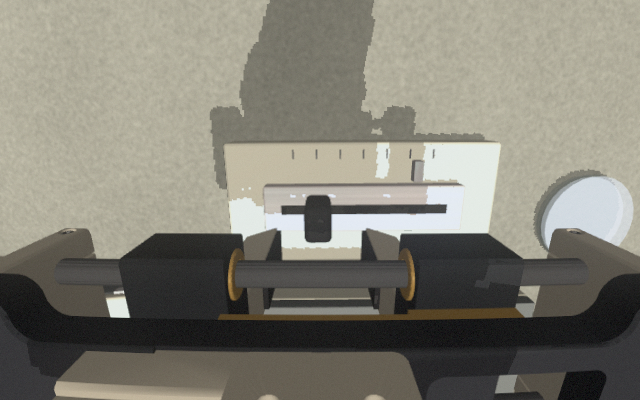

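The grip (318,219) is centred between the half-open fingers and the index shows at (417,170). Next I lower and close.

>>> {"name": "drive_tool", "arguments": {
  "deltas": [
    [0,0,0.8,0,0,0],
    [0,0,0.8,0,0,0],
    [0,0,0.8,0,0,0],
    [0,0,0.35,0,0,0],
    [0,0,0,0,0,0],
    [0,0,0,0,0,0]
  ]
}}

```text
t: 4.68
position: [0.5212, -0.1345, 0.059]
orientation: [0.001, -0.079, 0.997, -0.0]
ft_force: [0.1, -0.8, -0.7]
grip_width: 0.505
finger_force: 0.0
```

>>> {"name": "drive_tool", "arguments": {
  "deltas": [
    [0,0,0,0,0,0],
    [0,0,0,0,0,0],
    [0,0,0,0,0,0],
    [0,0,0,0,0,0],
    [0,0,0,0,0,0],
    [0,0,0,0,0,0]
  ],
  "claw": 1
}}

```text
t: 5.18
position: [0.5209, -0.1347, 0.0586]
orientation: [0.0, -0.079, 0.997, -0.0]
ft_force: [-0.5, 0.5, 5.5]
grip_width: 0.215
finger_force: 30.0
```

Run:
```python
from h import *
c=cams.get_image("wrist");save(c,"w3.png")
s=monitor.sense();print(s)
im=c["image"][130:260,220:520,::-1]
cv2.imwrite("pics/wc3.png",cv2.resize(im,None,fx=2.5,fy=2.5,interpolation=cv2.INTER_CUBIC))
```

```text
{'t': 5.2333, 'q': array([ 0.27836723,  0.50352736, -0.09312919,  1.96314207,  0.07191308,
        0.67708503,  1.87053618]), 'joint_velocities': array([ 0.00043423,  0.00140269,  0.00132838,  0.00027642, -0.00023762,
       -0.00060837,  0.00094601]), 'joint_efforts': array([-2.47561920e-02, -4.78169274e+01, -6.99734129e-01, -1.86747301e+01,
       -9.28303949e-02, -2.59621935e-01, -1.24775567e-01]), 'position': array([ 0.52086777, -0.13468668,  0.05857902]), 'orientation': array([ 4.29471531e-04, -7.94378079e-02,  9.96839712e-01, -1.97121435e-04]), 'ft_force': array([-0.76669364,  0.53467756,  6.69435025]), 'ft_torque': array([0.0364763 , 0.229655  , 0.16921555]), 'finger_force': 29.981111884117126, 'grip_width': 0.2171366028185654}
```

View pics/wc3.png

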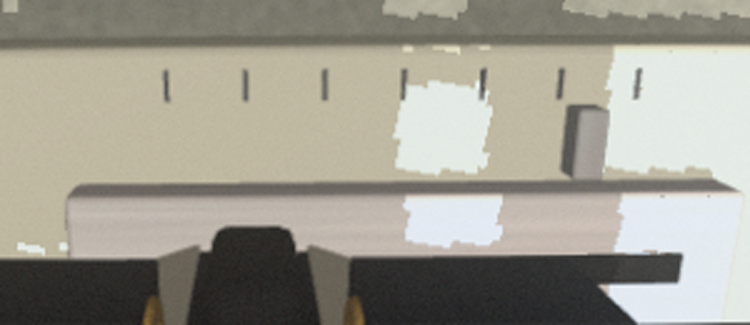

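Gripped: the fingers stopped at 20 mm on the grip (crop col ~254). The index top centre is at crop (592,143), which is full-image (456.6,187).

Run:
```python
from h import *
c=cams.get_image("wrist")
i=onz(c,(456.5,187),.0395);g=onz(c,(321.1,221.5),.0845);p=monitor.sense()["position"]
for a in(8.6,9.1,9.6):
    a=np.radians(a);ex=np.array([np.cos(a),np.sin(a)]);ey=np.array([-ex[1],ex[0]])
    for n,q in(("idx",i),("grip",g),("tcp",p)):print(n,(ex@q[:2]).round(4),(ey@q[:2]).round(4))
```

```text
idx 0.4637 -0.1283
grip 0.4706 -0.2115
tcp 0.4949 -0.2111
idx 0.4625 -0.1323
grip 0.4687 -0.2156
tcp 0.493 -0.2154
idx 0.4614 -0.1364
grip 0.4668 -0.2197
tcp 0.4911 -0.2197
```

>>> {"name": "drive_tool", "arguments": {
  "deltas": [
    [0,0.2,0,0,0,0],
    [0,0.4,0,0,0,0],
    [0,0.4,0,0,0,0],
    [0,0.4,0,0,0,0],
    [0,0.4,0,0,0,0],
    [0,0.4,0,0,0,0],
    [0,0.4,0,0,0,0],
    [0,0.3,0,0,0,0],
    [0,0.2,0,0,0,0],
    [0,0,0,0,0,0],
    [0,0,0,0,0,0],
    [0,0,0,0,0,0]
  ]
}}

```text
t: 6.28
position: [0.5077, -0.0567, 0.0585]
orientation: [-0.0, -0.08, 0.997, 0.0]
ft_force: [-3.6, 1.3, 9.8]
grip_width: 0.218
finger_force: 30.0
```

Run:
```python
from h import *
c=cams.get_image("wrist");save(c,"w4.png")
s=monitor.sense();print(s["t"],s["position"],s["orientation"],s["ft_force"])
cv2.imwrite("pics/wc4.png",cv2.resize(c["image"][150:250,260:400,::-1],None,fx=5,fy=5,interpolation=cv2.INTER_CUBIC))
```

```text
6.3333 [ 0.50769663 -0.05674356  0.05854441] [-3.20832540e-04 -7.98441465e-02  9.96807249e-01  3.41635928e-04] [-2.81482946  0.87871204  9.98602074]
```

View pics/wc4.png

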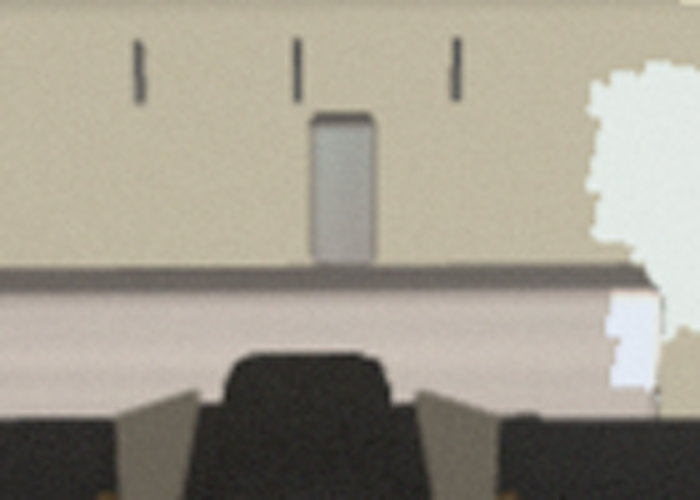

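The index is at crop (343,190) and the grip at crop col 308, so about 7 mm remain. The path the slider took along its track gives a yaw near 9.6°.

Run:
```python
from h import *
c=cams.get_image("wrist")
f=lambda x,y:(260+x/5-.4,150+y/5-.4)
i=onz(c,f(343,193),.0395);g=onz(c,f(307.5,358),.0845);p=monitor.sense()["position"]
t1,t2=onz(c,f(0,268),.0445),onz(c,f(630,264),.0445);d=t2-t1;print("track yaw",np.degrees(np.arctan2(-d[0],d[1])))
for a in(9.1,9.6):
    a=np.radians(a);ex=np.array([np.cos(a),np.sin(a)]);ey=np.array([-ex[1],ex[0]])
    for n,q in(("idx",i),("grip",g),("tcp",p)):print(n,(ex@q[:2]).round(4),(ey@q[:2]).round(4))
t=cams.get_image("top")
```

```text
track yaw 9.578678993781185
idx 0.4628 -0.1322
grip 0.4679 -0.1366
tcp 0.4924 -0.1363
idx 0.4616 -0.1362
grip 0.4667 -0.1407
tcp 0.4912 -0.1406
```

>>> {"name": "drive_tool", "arguments": {
  "deltas": [
    [0,0.09,0,0,0,0],
    [0,0.09,0,0,0,0],
    [0,0,0,0,0,0],
    [0,0,0,0,0,0]
  ]
}}

```text
t: 6.77
position: [0.5071, -0.053, 0.0586]
orientation: [-0.0, -0.08, 0.997, -0.0]
ft_force: [-2.0, -0.6, 9.2]
grip_width: 0.213
finger_force: 30.0
```

Run:
```python
from h import *
c=cams.get_image("wrist")
s=monitor.sense();p=s["position"];print(s["t"],p,s["ft_force"])
g=cv2.cvtColor(c["image"],cv2.COLOR_RGB2GRAY).astype(int)
a=np.radians(9.6);ey=np.array([-np.sin(a),np.cos(a)])
print("tcp yd",ey@p[:2])
print(g[180:200,300:350].mean(0).round(0))
print(g[224:228,295:350].mean(0).round(0))
```

```text
6.8167 [ 0.50706482 -0.05303362  0.05853825] [-2.5979259   0.09517698 10.23918765]
tcp yd -0.13685350869704405
[184. 184. 183. 182. 183. 183. 183. 183. 183. 183. 183. 183. 183. 183.
 183. 168. 149. 156. 163. 164. 164. 162. 161. 159. 158. 158. 160. 157.
 143. 161. 183. 183. 183. 184. 183. 183. 184. 184. 183. 183. 183. 184.
 183. 183. 183. 184. 184. 183. 184. 183.]
[188. 189. 186. 184. 184. 186. 187. 188. 187. 165. 104.  52.  43.  43.
  44.  42.  43.  42.  42.  42.  44.  43.  42.  43.  41.  42.  44.  44.
  44.  42.  42.  44.  41.  42.  43.  44.  43.  42.  44.  42.  44.  58.
 119. 173. 187. 187. 188. 186. 185. 184. 186. 186. 186. 187. 187.]
```

Run:
```python
from h import *
c=cams.get_image("wrist")
a=np.radians(9.6);ey=np.array([-np.sin(a),np.cos(a)])
for z in(.0305,.0395):print(z,ey@onz(c,(322.2,188.6),z)[:2])
print(ey@onz(c,(320.9,222),.0845)[:2], ey@onz(c,(320.9,222),.0745)[:2])
t=cams.get_image("top");save(t,"top2.png")
im=cv2.cvtColor(t["image"],cv2.COLOR_RGB2GRAY)
print(proj(t,list(onz(c,(322.2,188.6),.0395))))
```

```text
0.0305 -0.13611124307737787
0.0395 -0.13614380145421584
-0.13701093019111968 -0.13702836717399217
[364.04048863 265.77829066]
```

>>> {"name": "drive_tool", "arguments": {
  "deltas": [
    [0,0.03,0,0,0,0],
    [0,0,0,0,0,0],
    [0,0,0,0,0,0]
  ]
}}

```text
t: 7.17
position: [0.507, -0.0526, 0.0586]
orientation: [-0.0, -0.079, 0.997, -0.0]
ft_force: [-2.5, -1.3, 9.5]
grip_width: 0.214
finger_force: 30.0
```

>>> {"name": "drive_tool", "arguments": {
  "deltas": [
    [0,0,0,0,0,0],
    [0,0,0,0,0,0],
    [0,0,0,0,0,0],
    [0,0,0,0,0,0],
    [0,0,-0.3,0,0,0],
    [0,0,-0.8,0,0,0],
    [0,0,-1,0,0,0],
    [0,0,-1,0,0,0],
    [0,0,-1,0,0,0],
    [0,0,0,0,0,-0.07],
    [0,0,0,0,0,0],
    [0,0,0,0,0,0]
  ],
  "claw": -0.3
}}

```text
t: 8.17
position: [0.5069, -0.0528, 0.1603]
orientation: [-0.0, -0.083, 0.997, 0.0]
ft_force: [-0.4, 0.5, 0.3]
grip_width: 0.652
finger_force: 0.0
```

Run:
```python
from h import *
c=cams.get_image("wrist");save(c,"w5.png")
s=monitor.sense();print(s["t"],s["position"],s["orientation"],s["ft_force"])
cv2.imwrite("pics/wc5.png",cv2.resize(c["image"][130:290,200:440,::-1],None,fx=3.3,fy=3.3,interpolation=cv2.INTER_CUBIC))
```

```text
8.2167 [ 0.50643617 -0.05278154  0.1597001 ] [-8.16314754e-04 -8.29271316e-02  9.96555271e-01  1.29456733e-04] [-0.68826351 -0.88218741 -0.00888006]
```

View pics/wc5.png

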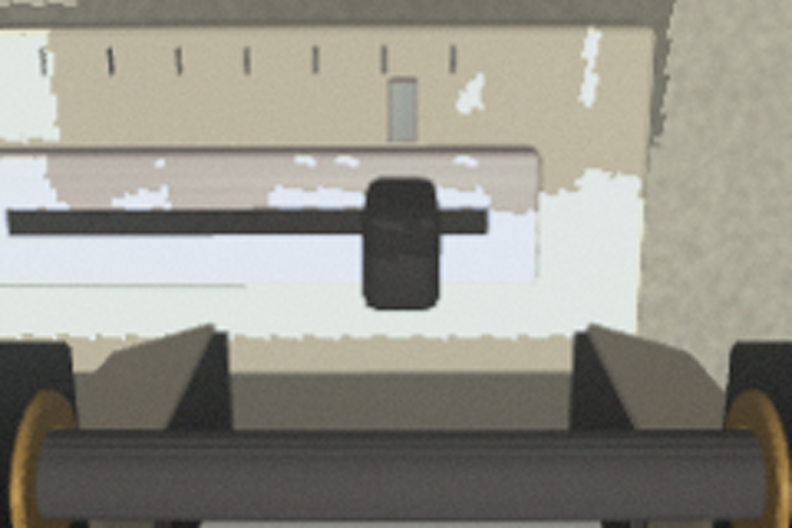

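The vent is set: grip centre at crop col 401, index at 402.5. Now to the knob.

>>> {"name": "drive_tool", "arguments": {
  "deltas": [
    [-0.8,-0.36,-0.1,0,0,0],
    [-0.8,-0.36,-0.1,0,0,0],
    [-0.8,-0.36,0,0,0,0],
    [-0.8,-0.36,0,0,0,0],
    [-0.63,-0.34,0,0,0,0],
    [0,0,0,0,0,0],
    [0,0,0,0,0,0]
  ]
}}

```text
t: 8.8
position: [0.6083, -0.081, 0.1634]
orientation: [-0.002, -0.083, 0.997, 0.0]
ft_force: [-0.7, 0.1, -0.3]
grip_width: 0.651
finger_force: 0.0
```

Run:
```python
from h import *
s=monitor.sense();print(s["t"],s["position"],s["orientation"],s["ft_force"])
c=cams.get_image("scene");save(c,"scene2.png")
im=c["image"];cv2.imwrite("pics/sc2.png",cv2.resize(im[110:290,180:400,::-1],None,fx=3.3,fy=3.3,interpolation=cv2.INTER_CUBIC))
print(proj(c,s["position"]),proj(c,(.6085,-.0812,.137)))
```

```text
8.8 [ 0.60832718 -0.08099715  0.16342975] [-1.64932337e-03 -8.26807272e-02  9.96574653e-01  3.72624232e-04] [-0.68363453  0.09358781 -0.33111272]
[272.60558905 161.64838193] [273.39173498 169.98676416]
```

View pics/sc2.png

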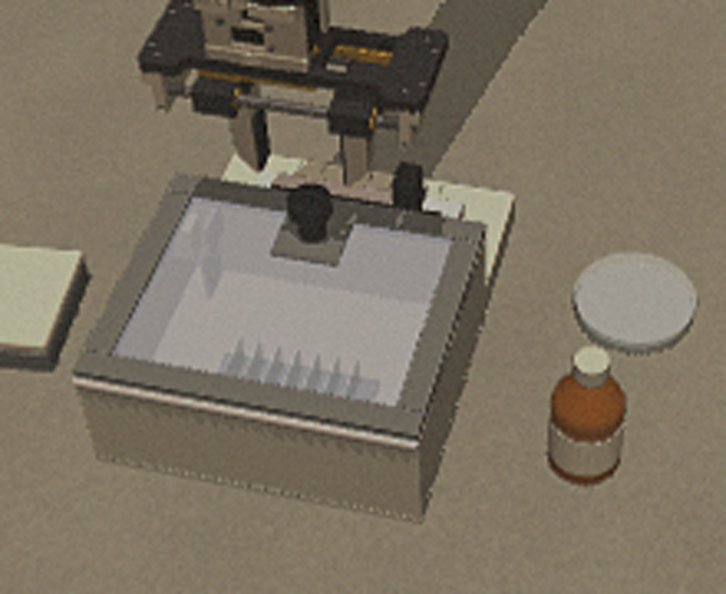

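The scene crop shows the fingers (260,165) and (355,180) straddling the knob head (310,197), matching its predicted position. I'll descend and grasp.

>>> {"name": "drive_tool", "arguments": {
  "deltas": [
    [0,0,0.4,0,0,0],
    [0,0,0.6,0,0,0],
    [0,0,0.6,0,0,0],
    [0,0,0.4,0,0,0],
    [0,0,0.14,0,0,0],
    [0,0,0,0,0,0],
    [0,0,0,0,0,0]
  ]
}}

```text
t: 9.43
position: [0.609, -0.0808, 0.112]
orientation: [-0.0, -0.083, 0.997, 0.0]
ft_force: [-0.2, -0.9, -0.4]
grip_width: 0.65
finger_force: 0.0
```

>>> {"name": "drive_tool", "arguments": {
  "deltas": [
    [0,0,0,0,0,0],
    [0,0,0,0,0,0],
    [0,0,0,0,0,0],
    [0,0,0,0,0,0],
    [0,0,0,0,0,0],
    [0,0,0,0,0,0],
    [0,0,0,0,0,0]
  ],
  "claw": 1
}}

```text
t: 10.02
position: [0.6093, -0.0809, 0.1123]
orientation: [0.0, -0.083, 0.997, -0.0]
ft_force: [-0.6, 0.5, 1.9]
grip_width: 0.335
finger_force: 30.0
```

>>> {"name": "drive_tool", "arguments": {
  "deltas": [
    [0,0,-0.02,0,0,0],
    [0,0,-0.02,0,0,0],
    [0,0,-0.02,0,0,0],
    [0,0,-0.02,0,0,0],
    [-0.01,0,-0.02,0,0,0],
    [-0.01,0,-0.02,0,0,0],
    [0,0,0,0,0,0]
  ]
}}

```text
t: 10.6
position: [0.6095, -0.0808, 0.1136]
orientation: [-0.0, -0.083, 0.997, 0.0]
ft_force: [6.5, -0.4, -11.8]
grip_width: 0.339
finger_force: 30.0
```

>>> {"name": "drive_tool", "arguments": {
  "deltas": [
    [-0.01,0,-0.02,0,0,0],
    [-0.01,0,-0.02,0,0,0],
    [-0.01,0,-0.02,0,0,0],
    [-0.01,0,-0.02,0,0,0],
    [-0.01,0,-0.02,0,0,0],
    [-0.01,0,-0.02,0,0,0],
    [0,0,0,0,0,0],
    [0,0,0,0,0,0]
  ]
}}

```text
t: 11.27
position: [0.6097, -0.0808, 0.1146]
orientation: [-0.002, -0.083, 0.997, 0.0]
ft_force: [7.4, -1.1, -20.5]
grip_width: 0.334
finger_force: 30.0
```

>>> {"name": "drive_tool", "arguments": {
  "deltas": [
    [-0.02,0,-0.02,0,0,0],
    [-0.02,0,-0.02,0,0,0],
    [-0.02,0,-0.02,0,0,0],
    [-0.02,0,-0.02,0,0,0],
    [0,0,0,0,0,0],
    [0,0,0,0,0,0]
  ]
}}

```text
t: 11.77
position: [0.6097, -0.0808, 0.1148]
orientation: [-0.004, -0.083, 0.997, 0.0]
ft_force: [7.8, -2.2, -26.7]
grip_width: 0.338
finger_force: 30.0
```

```bash
cat > edge.py <<'E'
from h import *
import sys
# black-slot free measure: knob-head dark blob and lid side edges vs first scene image, by local shift
c=cams.get_image("scene");save(c,sys.argv[1])
a=cv2.cvtColor(cv2.imread("pics/scene2.png"),cv2.COLOR_BGR2GRAY);b=cv2.cvtColor(c["image"],cv2.COLOR_RGB2GRAY)
ang=np.radians(9.6);ex=np.array([np.cos(ang),np.sin(ang),0]);ey=np.array([-ex[1],ex[0],0])
O=ex*(.5865+.06)+ey*-.1812
for xd,yd in((-88,-100),(-88,100),(-60,-26),(-60,105),(-60,-105),(90,0)):
    P=O+ex*xd/1000+ey*yd/1000;P[2]=.101;u=proj(c,P).round().astype(int);w=9
    t=a[u[1]-w:u[1]+w+1,u[0]-w:u[0]+w+1];r=b[u[1]-w-14:u[1]+w+15,u[0]-w-14:u[0]+w+15]
    m=cv2.matchTemplate(r,t,cv2.TM_CCOEFF_NORMED);k=cv2.minMaxLoc(m);
    P2=P.copy();P2[2]+=.01;print((xd,yd),u,"shift",np.array(k[3])-14,round(k[1],2),"px/cm up",(proj(c,P2)-proj(c,P)).round(1))
s=monitor.sense();print(s["t"],s["position"],s["ft_force"])
E
python3 edge.py s3.png
```

```text
(-88, -100) [239 167] shift [0 0] 0.76 px/cm up [-0.5 -3. ]
(-88, 100) [318 180] shift [0 0] 0.91 px/cm up [-0. -3.]
(-60, -26) [264 179] shift [-1 -1] 0.9 px/cm up [-0.4 -3. ]
(-60, 105) [317 188] shift [ 0 -1] 0.95 px/cm up [-0. -3.]
(-60, -105) [233 174] shift [ 0 -1] 0.96 px/cm up [-0.6 -3. ]
(90, 0) [254 228] shift [0 0] 0.99 px/cm up [-0.5 -2.9]
11.8167 [ 0.60967326 -0.08075548  0.11480482] [  6.57252147  -1.59981362 -27.03613674]
```

>>> {"name": "drive_tool", "arguments": {
  "deltas": [
    [-0.03,0,-0.02,0,0,0],
    [-0.03,0,-0.02,0,0,0],
    [-0.03,0,-0.02,0,0,0],
    [0,0,0,0,0,0],
    [0,0,0,0,0,0]
  ]
}}

```text
t: 12.23
position: [0.6096, -0.0807, 0.1149]
orientation: [-0.006, -0.083, 0.997, 0.001]
ft_force: [3.5, -2.3, -29.5]
grip_width: 0.336
finger_force: 30.0
```

>>> {"name": "drive_tool", "arguments": {
  "deltas": [
    [-0.03,0,-0.02,0,0,0],
    [-0.03,0,-0.02,0,0,0],
    [-0.03,0,-0.02,0,0,0],
    [0,0,0,0,0,0],
    [0,0,0,0,0,0]
  ]
}}

```text
t: 12.65
position: [0.6096, -0.0807, 0.1151]
orientation: [-0.008, -0.082, 0.997, 0.001]
ft_force: [1.2, -2.6, -32.0]
grip_width: 0.33
finger_force: 30.0
```

```bash
python3 - <<'E'
from h import *
s=monitor.sense()
for k in s: print(k,np.round(s[k],4))
E
python3 edge.py s4.png
```

```text
t 12.65
q [ 0.1595  0.5409 -0.0969  1.726   0.0658  0.8947  1.7703]
joint_velocities [-0.0003 -0.0015 -0.0017 -0.0003 -0.0005 -0.002   0.0005]
joint_efforts [-1.75570e+00 -7.66114e+01 -3.32540e+00 -3.47234e+01 -8.05000e-01
  7.59500e-01 -1.98000e-02]
position [ 0.6096 -0.0807  0.1151]
orientation [-8.400e-03 -8.250e-02  9.966e-01  6.000e-04]
ft_force [  1.1698  -2.5966 -32.0238]
ft_torque [-0.6539 -0.3328  0.0394]
finger_force 29.9952
grip_width 0.3305
(-88, -100) [239 167] shift [0 0] 0.72 px/cm up [-0.5 -3. ]
(-88, 100) [318 180] shift [0 0] 0.9 px/cm up [-0. -3.]
(-60, -26) [264 179] shift [-1 -1] 0.9 px/cm up [-0.4 -3. ]
(-60, 105) [317 188] shift [ 0 -1] 0.94 px/cm up [-0. -3.]
(-60, -105) [233 174] shift [ 0 -1] 0.96 px/cm up [-0.6 -3. ]
(90, 0) [254 228] shift [0 0] 0.99 px/cm up [-0.5 -2.9]
12.7 [ 0.60964847 -0.08074235  0.11506858] [  0.90606234  -3.09597429 -32.70342162]
```

>>> {"name": "drive_tool", "arguments": {
  "deltas": [
    [-0.02,0,-0.04,0,0,0],
    [-0.02,0,-0.04,0,0,0],
    [-0.02,0,-0.04,0,0,0],
    [0,0,0,0,0,0],
    [0,0,0,0,0,0]
  ]
}}

```text
t: 13.12
position: [0.6109, -0.0805, 0.1192]
orientation: [-0.009, -0.082, 0.997, 0.001]
ft_force: [-7.4, -1.8, -13.2]
grip_width: 0.337
finger_force: 30.0
```

```bash
python3 edge.py s5.png
python3 - <<'E'
import cv2
from h import *
# subpixel shift of lid side strips (phase correlation) between scene2 and later shots
a=cv2.cvtColor(cv2.imread("pics/scene2.png"),cv2.COLOR_BGR2GRAY).astype(np.float32)
for n in("s3","s4","s5"):
    b=cv2.cvtColor(cv2.imread(f"pics/{n}.png"),cv2.COLOR_BGR2GRAY).astype(np.float32)
    for nm,(u,v) in dict(frontR=(312,184),frontL=(236,176),back=(254,228),boxside=(318,235)).items():
        w=12;A=a[v-w:v+w,u-w:u+w];B=b[v-w:v+w,u-w:u+w]
        print(n,nm,np.round(cv2.phaseCorrelate(A,B,cv2.createHanningWindow((2*w,2*w),cv2.CV_32F)),2))
E
```

```text
(-88, -100) [239 167] shift [ 0 -2] 0.7 px/cm up [-0.5 -3. ]
(-88, 100) [318 180] shift [ 0 -2] 0.88 px/cm up [-0. -3.]
(-60, -26) [264 179] shift [-1 -2] 0.89 px/cm up [-0.4 -3. ]
(-60, 105) [317 188] shift [ 0 -2] 0.94 px/cm up [-0. -3.]
(-60, -105) [233 174] shift [ 0 -2] 0.94 px/cm up [-0.6 -3. ]
(90, 0) [254 228] shift [0 0] 0.98 px/cm up [-0.5 -2.9]
13.1667 [ 0.61125508 -0.08043386  0.12038248] [ -8.23079511  -2.55919487 -10.69937624]Traceback (most recent call last):
  File "<stdin>", line 9, in <module>
    return _wrapfunc(a, 'round', decimals=decimals, out=out)
    return _wrapit(obj, method, *args, **kwds)
    conv = _array_converter(obj)
ValueError: setting an array element with a sequence. The requested array has an inhomogeneous shape after 1 dimensions. The detected shape was (2,) + inhomogeneous part.
```

The lid front has risen about 2 px (roughly 7 mm), so the seal has broken, and the TCP follows the knob's arc without slipping. I'll let it settle.

>>> {"name": "drive_tool", "arguments": {
  "deltas": [
    [0,0,0,0,0,0],
    [0,0,0,0,0,0],
    [0,0,0,0,0,0],
    [0,0,0,0,0,0]
  ]
}}

```text
t: 13.5
position: [0.6122, -0.0803, 0.1231]
orientation: [-0.007, -0.082, 0.997, 0.0]
ft_force: [-10.9, -0.9, -7.7]
grip_width: 0.334
finger_force: 30.0
```

>>> {"name": "drive_tool", "arguments": {
  "deltas": [
    [0,0,-0.05,0,0,0],
    [0,0,-0.05,0,0,0],
    [0,0,-0.05,0,0,0],
    [0,0,-0.05,0,0,0],
    [0,0,-0.05,0,0,0],
    [0,0,-0.05,0,0,0],
    [0,0,-0.05,0,0,0],
    [0,0,-0.05,0,0,0],
    [0,0,-0.05,0,0,0],
    [0,0,-0.05,0,0,0],
    [0,0,0,0,0,0],
    [0,0,0,0,0,0],
    [0,0,0,0,0,0],
    [0,0,0,0,0,0]
  ]
}}

```text
t: 14.67
position: [0.6183, -0.0793, 0.1391]
orientation: [-0.001, -0.083, 0.997, 0.0]
ft_force: [-6.4, -1.5, -3.9]
grip_width: 0.335
finger_force: 30.0
```

>>> {"name": "drive_tool", "arguments": {
  "deltas": [
    [0,0,-0.02,0,0,0],
    [0,0,0,0,0,0],
    [0,0,0,0,0,0],
    [0,0,0,0,0,0],
    [0,0,0,0,0,0],
    [0,0,0,0,0,0],
    [0,0,0,0,0,0],
    [0,0,0,0,0,0]
  ]
}}

```text
t: 15.33
position: [0.6183, -0.0793, 0.1392]
orientation: [-0.001, -0.083, 0.997, 0.0]
ft_force: [-5.6, -1.5, -6.6]
grip_width: 0.335
finger_force: 30.0
```

```bash
python3 edge.py s6.png
python3 - <<'E'
from h import *
# vent check: grip / index in current top view vs top2 (grip set)
t=cams.get_image("top");b=t["image"].astype(int);a=cv2.imread("pics/top1.png")[:,:,::-1].astype(int)
def hit(n,u,v,w):
    A=a[v-w:v+w,u-w:u+w];B=b[v-w:v+w,u-w:u+w];print(n,abs(A-B).mean().round(1))
hit("bottle",277,191,18);hit("dish",284,255,24);hit("slidebox",465,175,24)
s=monitor.sense();print(s["t"],s["position"],s["joint_velocities"].round(4))
E
```

```text
(-88, -100) [239 167] shift [-2 -8] 0.6 px/cm up [-0.5 -3. ]
(-88, 100) [318 180] shift [-1 -8] 0.57 px/cm up [-0. -3.]
(-60, -26) [264 179] shift [-4 -9] 0.83 px/cm up [-0.4 -3. ]
(-60, 105) [317 188] shift [-2 -1] 0.79 px/cm up [-0. -3.]
(-60, -105) [233 174] shift [-2 -8] 0.87 px/cm up [-0.6 -3. ]
(90, 0) [254 228] shift [-1  0] 0.93 px/cm up [-0.5 -2.9]
15.3833 [ 0.61836244 -0.0793151   0.13921584] [-5.26705176 -2.11558519 -6.3704447 ]
bottle 1.3
dish 1.3
slidebox 20.2
15.4333 [ 0.61834849 -0.07930145  0.13922062] [-0.0009 -0.0017 -0.0002  0.0006  0.0005  0.      0.0006]
```

Run:
```python
from h import *
a=cv2.imread("pics/scene1.png").astype(int)
b=cv2.imread("pics/s6.png").astype(int)
for n,(u,v,w) in dict(slide=(184,202,24),bottle=(358,236,18),dish=(373,202,20)).items():
    d=abs(a-b)[v-w:v+w,u-w:u+w].max(2);print(n,d.mean().round(1),(d>40).sum())
c=cams.get_image("wrist");save(c,"w6.png")
p=np.array([.507,-.0526,.0845]);u=proj(c,p);print(u)
g=cv2.cvtColor(c["image"],cv2.COLOR_RGB2GRAY)
n,l,st,ce=cv2.connectedComponentsWithStats((g[:225,:]<60).astype(np.uint8))
print([ (s.tolist(),q.round(1).tolist()) for s,q in zip(st[1:],ce[1:]) if s[4]>60])
i=[.4782,-.0500,.0395];print(proj(c,i))
```

```text
slide 5.8 1
bottle 5.5 0
dish 5.5 0
[388.63929008  65.16722901]
[([365, 51, 14, 43, 206], [369.8, 75.8]), ([154, 154, 286, 11, 1154], [294.6, 156.5]), ([459, 154, 30, 11, 104], [475.4, 156.8]), ([308, 218, 26, 7, 128], [320.8, 221.7])]
[387.0768369   37.36606506]
```

```bash
python3 -c "
from plant import ctrl
print(ctrl.sign_off())"
```

```text
the job is handed in; nothing more can be done
None
```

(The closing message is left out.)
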